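# Click the washed waffle plate back into the open waffle iron

## Task

The washed lower waffle plate was just dropped crookedly onto the open waffle iron. Nudge it square into its well, slide it back so both rear tabs go into their slots, and press its front edge down until the yellow spring catch snaps over the front tongue and the plate lies flat and flush. Do it by feel: a light push slides it and a firm thumb's pressure clicks it, so do not force it; then let go, and leave the things standing round about where they are.

Things in the scene. Friction and masses are not known exactly. Their poses are not given: they have to be found in the camera images.
- waffle_iron: Open countertop waffle iron, fixed; red shell, flat steel rim round a well, 195 (x) x 262 (y) mm. Origin on the worktop below the well centre; x to its rear (lid side), y left, z up. Rim top z = 52 mm, well floor z = 40. Well walls: sides y = +-97, rear x = +60, front x = -63 mm. Rim is free of obstacles 35 mm wide at the sides, 32 mm in front. Fixed lid stands at x > 70, to 250 mm high.
- well_centre (a point): Centre of the well floor. A seated plate has its origin here (0 to 3 mm in front of it, +-2 mm sideways), its top level with the rim.
- waffle_plate: Loose dark cast waffle plate, 120 (x) x 190 (y) x 12 mm, about 0.45 kg, 5 mm high grid on top over x = -31..43, |y| < 75 mm. Origin: centre of its underside, x to its rear, z up. Starts crooked, 14-26 mm in front of its seat, up to 14 mm sideways, turned up to 0.1 rad: front on the front rim, rear on a side rim or down in the well. Slides with a few newtons.
- catch (a joint): Yellow spring catch in a 42 mm gap in the middle of the front rim: 0 = sprung out over the well (rest), up to 0.008 m pushed towards the front. With the plate fully back against the rear wall its tongue lies on the catch's 45 degree slope, plate front 5-12 mm high; pressing the front edge down with about 8-16 N drives the catch back 4 mm, then it snaps over the tongue and returns to 0.
- catch_nose (a point): Tip of the catch's nose; at rest 64 mm in front of the well centre and 47 mm above the worktop.
- front_edge (a point): Point on the plate's top face (flat margin, 29 mm wide), 5 mm behind the middle of its front edge: where to press. Seated it is 52 mm above the worktop.
- plate_tongue (a point): Lower front end of the tongue at the middle of the plate's front (30 wide, 4 thick, sticks out 7 mm, underside level with the plate's).
- tab_left (a point): Lower rear end of the plate's left (+y) tab. Both tabs are 24 wide, 5 thick and stick out 9 mm at the rear, undersides level with the plate's.
- tab_right (a point): Lower rear end of the plate's right (-y) tab.
- slot_left (a point): Middle of the mouth of the left slot in the rear wall, at the well floor. Both slots are 30 mm wide, 8 mm high, deeper than the tabs, under a 4 mm steel deck.
- slot_right (a point): Middle of the mouth of the right slot, at the well floor.
- mustard: Bystander: yellow squeeze bottle, 56 x 72 x 199 mm, origin under its centre.
- deli_tub: Bystander: white lidded tub, 114 mm wide, 68 high, origin under its centre.
- sauce_cup: Bystander: small steel cup, 68 mm wide, 40 high, origin under its centre.
- shaker: Bystander: small glass shaker with steel cap, 45 mm wide, 87 high, origin under its centre.
- tape: Bystander: roll of tan tape, 104 mm wide, 25 high, origin under its centre.
- kitchen_timer: Bystander: round white wind-up timer, 65 mm wide, 51 high, origin under its centre.

How it is judged:
By the outcome, as a careful person would: the job done as asked, in the order asked, and still so for the second after the job is handed in, with the robot touching nothing.
It also fails if it takes over 67 s, if anything falls off the work surface, if the arm or the gripper's body presses on something with over 40 N, if the wrist force passes 120 N, or if a joint passes its speed limit or range.

## Robot

A 7-joint arm with a two-finger parallel gripper is mounted at the origin on a cart in front of the work surface, level with it; the furniture and walls round the work are solid. World frame = base frame: x ahead of the robot, y to its left, z up, the work surface at z = 0. Lengths are in mm, angles in rad, forces in N, time in s.
With the tool pointing down it reaches from about 400 to 875 mm from the base axis. Payload 4.4 kg.
Tool frame: the origin (TCP) lies midway between the tips of the shut fingers; the grasp point (between the pads) lies ctrl.grip_depth behind it (ctrl.grip_depth is the distance from the TCP to the grasp point, in mm); z points along the fingers, y is the line along which they close (so a half turn about z gives the same grasp; the last joint's range is limited). The gripper opens to 85 mm and grips with 20 to 120 N. Pads are 22 mm wide; open, the fingers measure 114 mm over their backs; the gripper's body (76 mm by 85 mm) begins 54 mm behind the grasp point. The pads swing forward as they close: fully open they stand 13 mm farther back than shut.
Start: joints at [-1.345, 0.628, 0.038, 1.517, -0.027, 0.996, -0.02], TCP at [186.965, 622.545, 231.313] pointing down, gripper open.
Joint ranges: [-3.06, 3.06], [-0.37, 2.12], [-1.25, 1.32], [0.18, 2.47], [-1.1, 4.24], [0.23, 1.98], [-2.94, 2.94]. Speed limits (rad/s): [2.57, 2.57, 3.14, 3.14, 3.14, 3.14, 3.14].

## Interface

Orientations are given as [roll, pitch, yaw] about the fixed x, y, z axes, in that order (R = Rz(yaw) Ry(pitch) Rx(roll)).
In Python, from cell import ctrl gives the robot as it stands.
- The arm moves only by the tool carry_out, never from a script. Its argument "deltas" is one flat list of numbers, 7 for each row, row after row: the turn, a rotation vector about the tool's x, y, z in degrees, then the shift along the tool's x, y, z in m, then the closure, from -1 (fully open) to 1 (shut). In form: [wx, wy, wz, dx, dy, dz, claw, wx, wy, wz, dx, dy, dz, claw, ...]. A call has 1 to 12 rows; each row shifts and turns the commanded pose from where the row before left it, along the tool's axes as they then stand; what a row does not reach is not made up. A row lasts 1/8 s, in which the tool goes at most 62.5 mm and 10.7 degrees, less where a joint would pass 70% of its speed; a pose out of reach is approached as far as the arm can. A call with a gripper value outside its range is refused whole. The fingers move at their own pace and stop on an object; the grip force is fixed at half the most. Time passes only in rows, so rows that do not move let the fingers close. It gives the time, the measured TCP pose, the force, the opening and the grip force at its end, in the units of the state.
- ctrl.read_state(): the state, without advancing time (a new reading comes with each control period).
- ctrl.get_image(name): name is "scene" or "top"; returns the picture (384x512x3 uint8, red, green, blue); there is no depth.
- ctrl.calibration(name): a dict with "mtx" (3x3 intrinsics, pixels), "R" (3x3) and "t" (3): a world point X has camera coordinates R X + t. Camera axes: x right, y down, z forward; pixel columns grow to the right and rows downward; lengths in mm; the calibration is good to about 2 mm. A picture is of the moment at which its call begins. calibration takes no time and is no camera call.
- ctrl.finish_job(): hands the job in; it is judged then, once.
The state is a dict: "clock": time; "qpos": joint angles; "qd": joint speeds; "tau": joint torques, N m; "eef_pos": TCP position; "tool_rot": TCP orientation; "force": force on the tool from outside, world axes, zero at the start; "torque": the same for the moment, N m; "width": finger opening in mm; "gripper_force": force on a finger pad.
Only numpy, scipy, OpenCV 4.12 (cv2) and the standard library are available. Lean on these libraries where they do the work, as an engineer would, in place of code of your own. Each camera call takes 0.05 s, during which the arm holds its last target. There are 200 camera calls.

## Working session

There is one attempt and no reset: what is moved stays moved. The work goes in short steps, Python scripts to look and compute and a tool call to move; the robot and the scene stay as the last step left them, time stands still between calls to the robot, and variables do not carry over. Pictures are saved under pics/ and viewed, at most 10 in all, crops included, and the job is handed in when it is done.

Besides the shell and the picture viewer there is one more tool, called after "Request:" by a JSON object that holds its "api" and its "payload". carry_out: Moves the arm, as the interface text tells. Its arguments: {"type":"object","properties":{"deltas":{"type":"array"}},"required":["deltas"]}

```bash
mkdir -p pics; python3 - <<'E'
from cell import ctrl
import cv2
for n in("scene","top"):
    im=ctrl.get_image(n); cv2.imwrite(f"pics/{n}0.png",cv2.resize(im[:,:,::-1],(800,600),interpolation=cv2.INTER_CUBIC))
    c=ctrl.calibration(n); print(n,c["mtx"].round(1).tolist(),c["R"].round(3).tolist(),c["t"].round(1).tolist())
s=ctrl.read_state();print(s,ctrl.grip_depth)
E
```

```text
scene [[407.7, 0.0, 258.4], [0.0, 407.7, 194.8], [0.0, 0.0, 1.0]] [[-0.777, -0.629, -0.012], [-0.546, 0.684, -0.483], [0.312, -0.369, -0.875]] [334.7, 375.4, 1123.7]
top [[372.4, 0.0, 259.3], [0.0, 372.4, 193.2], [0.0, 0.0, 1.0]] [[0.009, -1.0, 0.017], [-0.988, -0.012, -0.152], [0.152, -0.016, -0.988]] [-112.4, 540.2, 1125.1]
{'clock': 0.1, 'qpos': array([-1.34480943,  0.62926068,  0.03843214,  1.51827596, -0.02698735,
        0.99630556, -0.02000732]), 'qd': array([-0.00018023, -0.00177072, -0.00037394, -0.0029263 , -0.00059055,
        0.00135817, -0.00166163]), 'tau': array([ 2.95883823e-03, -5.64540339e+01,  1.23041209e+00, -1.93974710e+01,
        1.12195694e-02,  5.40202527e-03, -1.09280120e-05]), 'eef_pos': array([186.78583519, 621.99152509, 230.47371281]), 'tool_rot': array([-3.13986085e+00,  2.13414836e-05,  2.84981536e+00]), 'force': array([-0.81809617,  0.15698855, -0.50457916]), 'torque': array([-0.02130626, -0.06261788,  0.01686115]), 'gripper_force': 0.0, 'width': 85.40508059509251} 18.700000000000003
```

View pics/scene0.png

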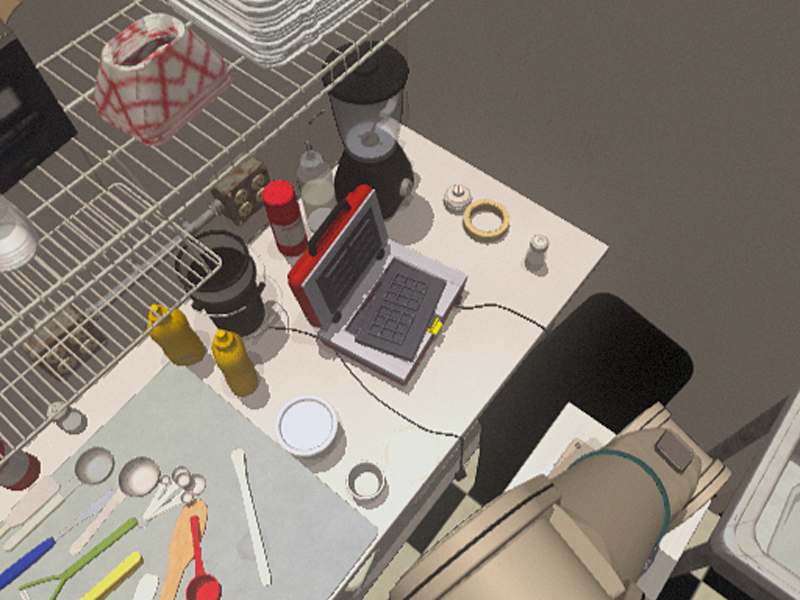

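View pics/top0.png

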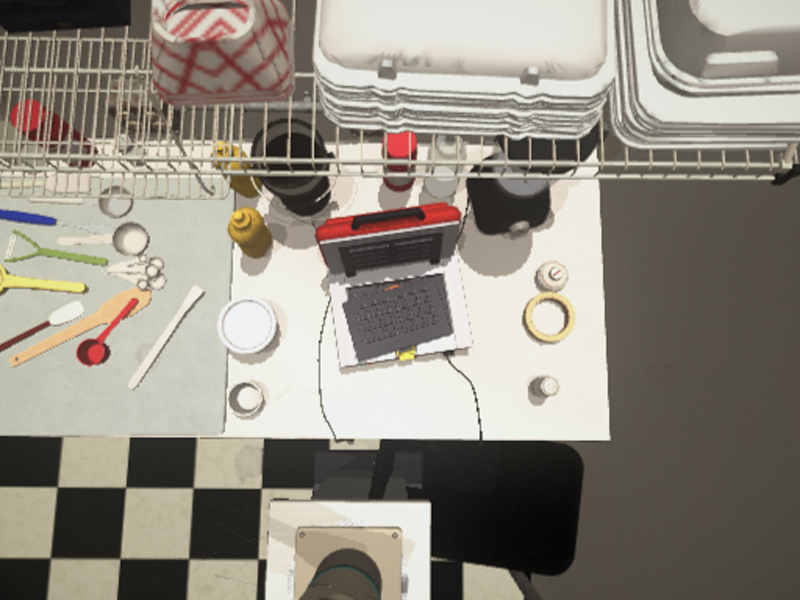

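```bash
python3 - <<'E'
from cell import ctrl
import cv2
im=ctrl.get_image("top"); c=im[125:245,195:315,::-1]; cv2.imwrite("pics/t1.png",cv2.resize(c,(600,600),interpolation=cv2.INTER_CUBIC))
im=ctrl.get_image("scene"); c=im[135:255,180:305,::-1]; cv2.imwrite("pics/s1.png",cv2.resize(c,(625,600),interpolation=cv2.INTER_CUBIC))
E
```

```text
(no output)
```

View pics/t1.png

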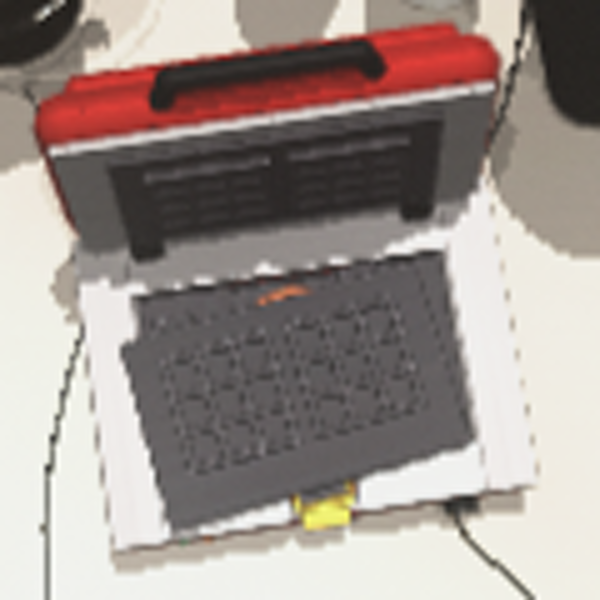

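View pics/s1.png

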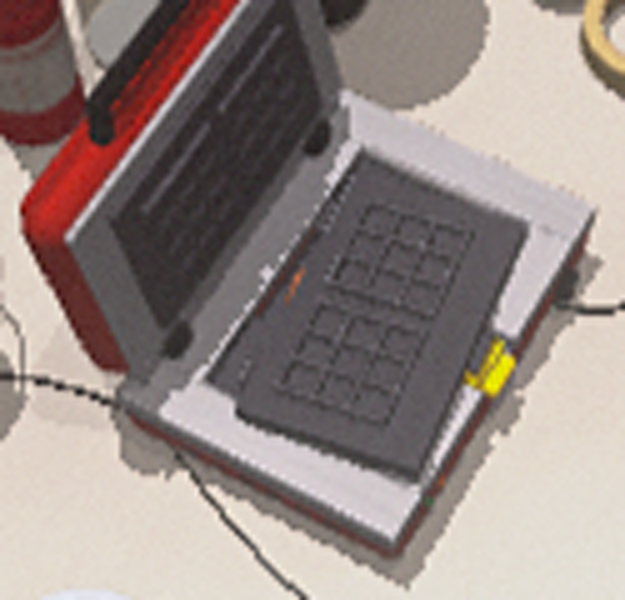

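```bash
cat > h.py <<'E'
import numpy as np, cv2
from cell import ctrl
from scipy.optimize import least_squares
from scipy.spatial.transform import Rotation as Ro
C={n:ctrl.calibration(n) for n in("top","scene")}
O={"top":(195,125),"scene":(180,135)}
def proj(n,X):
    c=C[n];p=(np.atleast_2d(X)@np.array(c["R"]).T+np.array(c["t"]))@np.array(c["mtx"]).T
    return p[:,:2]/p[:,2:]
def px(n,p): return np.array(p,float)/5+np.array(O[n])-0.4
E
python3 - <<'E'
from h import *
def iron(p,L): 
    L=np.atleast_2d(np.array(L,float)); return Ro.from_euler('z',p[2]).apply(L)+[p[0],p[1],0]
obs=[("top",(113,548),(-95,131,52)),("top",(537,488),(-95,-131,52)),("scene",(400,545),(-95,131,52)),("scene",(595,212),(-95,-131,52)),
("top",(135,298),(60,97,52)),("top",(443,250),(60,-97,52)),("scene",(365,152),(60,-97,52))]
f=lambda p:np.concatenate([(proj(n,iron(p,L))[0]-px(n,u)) for n,u,L in obs])
r=least_squares(f,[600,-100,0.1],x_scale=[100,100,.1]);print(r.x,r.fun.round(1).reshape(-1,2).tolist())
W=r.x
# plate: x,y,yaw,z,pitch,roll in iron frame
po=[("top",(175,530),(-60,95,12)),("top",(475,440),(-60,-95,12)),("top",(122,345),(60,95,12)),("scene",(418,478),(-60,95,12)),("scene",(528,225),(-60,-95,12)),("scene",(238,405),(60,95,12))]
def plate(q,L): return iron(W,Ro.from_euler('xyz',[q[5],q[4],q[2]]).apply(np.atleast_2d(L))+q[[0,1,3]])
g=lambda q:np.concatenate([(proj(n,plate(q,np.array(L,float)))[0]-px(n,u)) for n,u,L in po])
r=least_squares(g,[-20,0,0.05,48,.05,0],x_scale=[10,10,.1,5,.1,.1]);print(r.x.round(3),r.fun.round(1).reshape(-1,2).tolist())
for L in [(-60,95,0),(-60,-95,0),(60,95,0),(60,-95,0)]: print(L,(Ro.from_euler('z',-W[2]).apply(plate(r.x,np.array(L,float))-[W[0],W[1],0])).round(1))
E
```

```text
[ 5.24284815e+02 -9.27180693e+01  1.61079805e-01] [[-0.2, 0.8], [-0.5, -0.1], [-0.4, -0.8], [1.1, -0.5], [-0.4, -0.4], [-0.6, 0.2], [-0.0, -0.6]]
[-1.4072e+01  4.8190e+00  1.4300e-01  4.6640e+01 -8.5000e-02  6.0000e-03] [[0.3, -0.0], [-0.4, 0.1], [-0.1, -0.6], [0.7, 0.1], [0.2, -0.1], [-0.3, 0.1]]
(-60, 95, 0) [[-86.8  90.4  42.1]]
(-60, -95, 0) [[-59.7 -97.7  41. ]]
(60, 95, 0) [[ 31.6 107.3  52.3]]
(60, -95, 0) [[ 58.6 -80.7  51.1]]
```

```bash
cat >> h.py <<'E'
W=np.array([524.3,-92.7,0.161])
def iron(L): return Ro.from_euler('z',W[2]).apply(np.atleast_2d(np.array(L,float)))+[W[0],W[1],0]
def plate(q,L): return iron(Ro.from_euler('xyz',[q[5],q[4],q[2]]).apply(np.atleast_2d(np.array(L,float)))+np.array(q)[[0,1,3]])
def toiron(X): return Ro.from_euler('z',-W[2]).apply(np.atleast_2d(X)-[W[0],W[1],0])
def st():
    s=ctrl.read_state(); print(round(s['clock'],2),'iron',toiron(s['eef_pos']).round(1),'yaw-rel',round(s['tool_rot'][2]-W[2],3),s['tool_rot'].round(3),'F',Ro.from_euler('z',-W[2]).apply(s['force']).round(1),'w',round(s['width'],1),'q',s['qpos'].round(2)); return s
def overlay(n,qs,name):
    im=ctrl.get_image(n); x,y=O[n]; c=np.ascontiguousarray(cv2.resize(im[y:y+120,x:x+125,::-1],(625,600),interpolation=cv2.INTER_CUBIC))
    for P,col in qs: cv2.polylines(c,[np.round((proj(n,P)-O[n]+.4)*5).astype(int)],True,col,1)
    cv2.imwrite(name,c)
WELL=[(60,97,52),(60,-97,52),(-63,-97,52),(-63,97,52)]
PL=[(60,95,12),(60,-95,12),(-60,-95,12),(-60,95,12)]
E
python3 - <<'E'
from h import *
po=[("top",(175,530),(-60,95,12)),("top",(475,440),(-60,-95,12)),("top",(122,345),(60,95,12)),("scene",(418,478),(-60,95,12)),("scene",(528,225),(-60,-95,12)),("scene",(238,405),(60,95,12))]
def fit(zf):
    full=lambda q:[q[0],q[1],q[2],*zf(q)]
    g=lambda q:np.concatenate([(proj(n,plate(full(q),L))[0]-px(n,u)) for n,u,L in po])
    r=least_squares(g,[-20,0,0.05],x_scale=[10,10,.1]);print(r.x.round(3),round(r.cost,2),r.fun.round(1).tolist()); return full(r.x)
a=fit(lambda q:(52,0,0)); b=fit(lambda q:(47,.09,0)); c=fit(lambda q:(50,.04,.03)) 
I=lambda L:iron(L)
overlay("top",[(iron(WELL),(0,255,0)),(plate(a,PL),(0,0,255))],"pics/o1.png")
s=st()
print('target tool yaw opts',W[2]+np.pi/2,W[2]-np.pi/2,W[2])
E
```

```text
[-16.186   5.956   0.136] 2.16 [-0.4, 0.1, -0.5, 0.4, -0.5, -0.5, 0.6, -0.6, 0.7, -1.2, -0.4, 0.5]
[-16.861   5.17    0.127] 3.31 [-0.5, -0.4, -0.4, 0.5, 0.1, -0.4, 0.2, -0.9, 0.8, -1.3, -0.3, 1.5]
[-16.649   6.17    0.137] 2.3 [-0.4, -0.0, -0.6, 0.5, -0.4, -0.5, 0.6, -1.2, 0.7, -0.8, -0.4, 0.7]
0.25 iron [[-218.4  759.8  230.9]] yaw-rel 2.689 [-3.141 -0.     2.85 ] F [-0.5 -0.1  0.5] w 85.5 q [-1.34  0.63  0.04  1.52 -0.03  1.   -0.02]
target tool yaw opts 1.7317963267948966 -1.4097963267948965 0.161
```

View pics/o1.png

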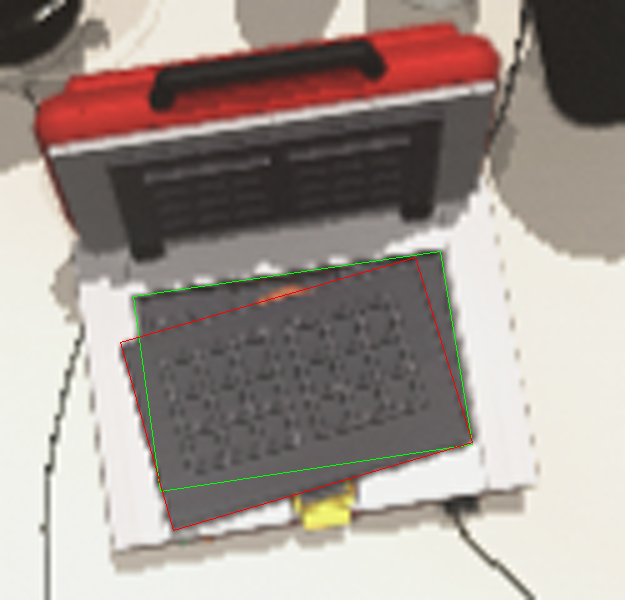

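Request:
{"api": "carry_out", "payload": {"deltas": [0, 0, 0, -0.0404, -0.0388, 0, 1, 0, 0, 0, -0.0404, -0.0388, 0, 1, 0, 0, 0, -0.0404, -0.0388, 0, 1, 0, 0, 0, -0.0404, -0.0388, 0, 1, 0, 0, 0, -0.0404, -0.0388, 0, 1, 0, 0, 0, -0.0404, -0.0388, 0, 1, 0, 0, 0, -0.0404, -0.0388, 0, 1, 0, 0, 0, -0.0404, -0.0388, 0, 1, 0, 0, 0, -0.0404, -0.0388, 0, 1, 0, 0, 0, -0.0404, -0.0388, 0, 1, 0, 0, 0, -0.0404, -0.0388, 0, 1, 0, 0, 0, -0.0404, -0.0388, 0, 1]}}

```text
clock: 1.75
eef_pos: [518.2, 35.6, 231.4]
tool_rot: [3.141, 0.0, 2.85]
force: [1.4, 0.3, 0.9]
width: 0.2
gripper_force: 0.0
```

Request:
{"api": "carry_out", "payload": {"deltas": [0, 0, 10.5, 0, 0, 0, 1, 0, 0, 10.5, 0, 0, 0, 1, 0, 0, 10.5, 0, 0, 0, 1, 0, 0, 10.5, 0, 0, 0, 1, 0, 0, 10.5, 0, 0, 0, 1, 0, 0, 10.5, 0, 0, 0, 1, 0, 0, 10.5, 0, 0, 0, 1, 0, 0, 10.5, 0, 0, 0, 1, 0, 0, 10.5, 0, 0, 0, 1, 0, 0, 10.5, 0, 0, 0, 1, 0, 0, 10.5, 0, 0, 0, 1]}}

```text
clock: 3.12
eef_pos: [517.3, 37.3, 231.3]
tool_rot: [-3.141, -0.0, 0.828]
force: [-0.4, -0.4, -0.5]
width: -0.3
gripper_force: 0.0
```

```bash
python3 -c "
from h import *
st()"
```

```text
3.12 iron [[ 13.9 129.5 231.3]] yaw-rel 0.667 [-3.141 -0.     0.828] F [-0.4 -0.4 -0.5] w -0.3 q [-0.57  0.52  0.67  1.89 -0.41  0.87 -0.44]
```

Request:
{"api": "carry_out", "payload": {"deltas": [0, 0, 9.55, 0, 0, 0, 1, 0, 0, 9.55, 0, 0, 0, 1, 0, 0, 9.55, 0, 0, 0, 1, 0, 0, 9.55, 0, 0, 0, 1, 0, 0, 0, 0, 0, 0.04, 1, 0, 0, 0, 0, 0, 0.04, 1, 0, 0, 0, 0, 0, 0.04, 1, 0, 0, 0, 0, 0, 0.03, 1, 0, 0, 0, 0, 0, 0.015, 1, 0, 0, 0, 0, 0, 0.008, 1, 0, 0, 0, 0, 0, 0, 1]}}

```text
clock: 4.5
eef_pos: [517.6, 37.1, 58.6]
tool_rot: [-3.142, -0.0, 0.167]
force: [0.2, 0.8, -0.0]
width: 0.1
gripper_force: 0.0
```

```bash
python3 -c "
from h import *
st()"
```

```text
4.5 iron [[ 14.2 129.2  58.6]] yaw-rel 0.006 [-3.142 -0.     0.167] F [ 0.3  0.8 -0. ] w 0.1 q [-0.5   0.8   0.58  2.03 -0.83  0.56 -0.72]
```

Request:
{"api": "carry_out", "payload": {"deltas": [0, 0, 0, 0, 0.003, 0.001, 1, 0, 0, 0, 0, 0.003, 0, 1, 0, 0, 0, 0, 0.002, 0, 1, 0, 0, 0, 0, 0.001, 0, 1]}}

```text
clock: 5.0
eef_pos: [519.0, 28.1, 57.5]
tool_rot: [3.142, -0.0, 0.167]
force: [-0.2, -0.3, -0.6]
width: 0.1
gripper_force: 0.0
```

Request:
{"api": "carry_out", "payload": {"deltas": [0, 0, 0, 0, 0.002, 0, 1, 0, 0, 0, 0, 0.001, 0, 1, 0, 0, 0, 0, 0.001, 0, 1]}}

```text
clock: 5.38
eef_pos: [519.4, 25.3, 57.5]
tool_rot: [-3.14, 0.0, 0.168]
force: [-0.9, 2.9, 5.7]
width: -0.1
gripper_force: 2.6
```

Request:
{"api": "carry_out", "payload": {"deltas": [0, 0, 0, 0, 0.002, 0, 1, 0, 0, 0, 0, 0.001, 0, 1]}}

```text
clock: 5.62
eef_pos: [520.0, 23.0, 57.5]
tool_rot: [-3.139, -0.0, 0.168]
force: [-1.1, 5.0, 6.6]
width: -0.3
gripper_force: 4.1
```

Request:
{"api": "carry_out", "payload": {"deltas": [0, 0, 0, 0, 0.001, 0, 1, 0, 0, 0, 0, 0.001, 0, 1, 0, 0, 0, 0, 0.001, 0, 1]}}

```text
clock: 6.0
eef_pos: [520.9, 20.2, 57.5]
tool_rot: [-3.139, -0.001, 0.169]
force: [-0.7, 5.4, 4.3]
width: 0.0
gripper_force: 3.2
```

```bash
python3 - <<'E'
from h import *
st()
a=[-16.5,5.5,.13,52,0,0]
overlay("top",[(iron(WELL),(0,255,0)),(plate(a,PL),(0,0,255))],"pics/o2.png")
E
```

```text
6.0 iron [[ 14.7 112.   57.5]] yaw-rel 0.008 [-3.139e+00 -1.000e-03  1.690e-01] F [0.2 5.5 4.3] w 0.0 q [-0.46  0.8   0.58  2.02 -0.83  0.56 -0.69]
```

View pics/o2.png

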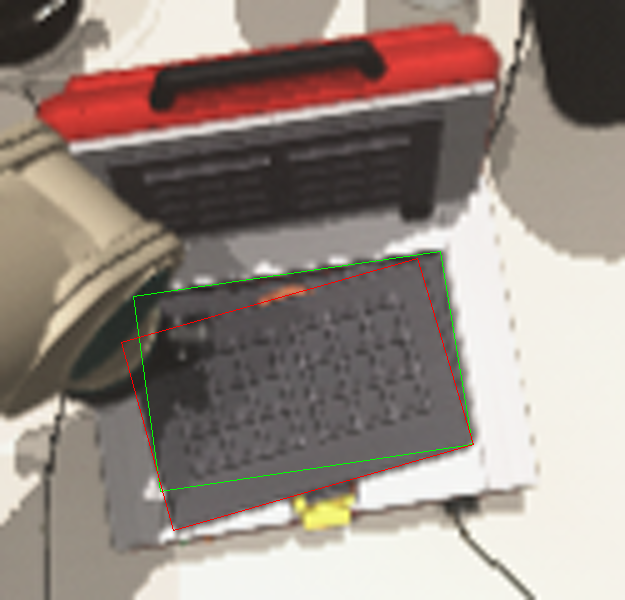

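Request:
{"api": "carry_out", "payload": {"deltas": [0, 0, 0, 0, 0.001, 0, 1, 0, 0, 0, 0, 0.001, 0, 1]}}

```text
clock: 6.3
eef_pos: [521.3, 17.8, 57.5]
tool_rot: [-3.14, -0.001, 0.168]
force: [-0.8, 5.6, 5.2]
width: 0.0
gripper_force: 3.2
```

Request:
{"api": "carry_out", "payload": {"deltas": [0, 0, 0, 0, 0.001, 0, 1, 0, 0, 0, 0, 0.001, 0, 1]}}

```text
clock: 6.55
eef_pos: [521.7, 15.0, 57.4]
tool_rot: [-3.141, -0.001, 0.168]
force: [0.9, 4.5, 4.1]
width: 0.2
gripper_force: 2.7
```

Request:
{"api": "carry_out", "payload": {"deltas": [0, 0, 0, 0, -0.02, 0, 1, 0, 0, 0, -0.02, -0.02, -0.04, 1, 0, 0, 0, -0.04, -0.02, -0.04, 1, 0, 0, 0, -0.04, -0.03, -0.02, 1, 0, 0, 0, -0.03, -0.03, 0, 0, 0, 0, 0, 0, 0, 0, -1]}}

```text
clock: 7.3
eef_pos: [369.9, 111.5, 157.0]
tool_rot: [3.141, 0.003, 0.17]
force: [0.0, -0.1, 0.4]
width: 35.8
gripper_force: 0.0
```

```bash
python3 - <<'E'
from h import *
st()
a=[-15,0,0,50,0,0]
overlay("top",[(iron(WELL),(0,255,0))],"pics/a.png");overlay("scene",[(iron(WELL),(0,255,0))],"pics/b.png")
cv2.imwrite("pics/o3.png",np.hstack([cv2.resize(cv2.imread("pics/%s.png"%k)[100:,80:],(400,367),interpolation=cv2.INTER_AREA) for k in "ab"]))
E
```

```text
7.3 iron [[-119.7  226.3  157. ]] yaw-rel 0.009 [3.141e+00 3.000e-03 1.700e-01] F [-0.  -0.1  0.4] w 35.8 q [-0.91  0.52  0.79  2.3  -0.7   0.58 -0.98]
```

View pics/o3.png

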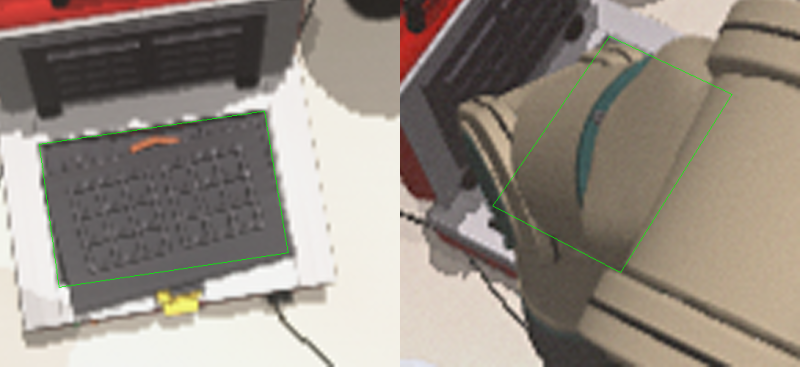

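Request:
{"api": "carry_out", "payload": {"deltas": [0, 0, 0, 0, 0.0565, 0, -1, 0, 0, 0, 0, 0.0565, 0, -1, 0, 0, 0, 0, 0.0565, 0, -1, 0, 0, 0, 0, 0.0565, 0, -1, 0, 0, -0.5, -0.003, 0, 0.04, -1, 0, 0, 0, 0, 0, 0.04, -1, 0, 0, 0, 0, 0, 0.025, -1, 0, 0, 0, 0, 0, 0.007, -1, 0, 0, 0, 0, 0, 0, -1]}}

```text
clock: 8.52
eef_pos: [407.7, -113.5, 45.2]
tool_rot: [3.141, 0.0, 0.174]
force: [-0.6, -0.5, 0.4]
width: 85.8
gripper_force: 0.0
```

```bash
python3 -c "
from h import *
st()"
```

```text
8.53 iron [[-118.4   -1.9   45.2]] yaw-rel 0.013 [3.141 0.    0.174] F [-0.7 -0.4  0.4] w 85.8 q [-0.05  0.72  0.37  2.28 -0.96  0.3  -0.22]
```

Request:
{"api": "carry_out", "payload": {"deltas": [0, 0, 0.75, 0.006, 0, 0, -1, 0, 0, 0, 0.006, 0, 0, -1, 0, 0, 0, 0.004, 0, 0, -1, 0, 0, 0, 0.003, 0, 0, -1]}}

```text
clock: 9.02
eef_pos: [427.0, -108.7, 45.5]
tool_rot: [3.141, -0.001, 0.164]
force: [0.7, -0.4, 0.1]
width: 85.6
gripper_force: 0.0
```

Request:
{"api": "carry_out", "payload": {"deltas": [0, 0, 0, 0.002, 0, 0, -1, 0, 0, 0, 0.002, 0, 0, -1]}}

```text
clock: 9.28
eef_pos: [430.3, -108.3, 45.3]
tool_rot: [-3.141, 0.0, 0.163]
force: [-0.1, -0.8, -0.1]
width: 85.5
gripper_force: 0.0
```

Request:
{"api": "carry_out", "payload": {"deltas": [0, 0, 0, 0.002, 0, 0, -1, 0, 0, 0, 0.002, 0, 0, -1]}}

```text
clock: 9.52
eef_pos: [433.5, -107.5, 45.2]
tool_rot: [-3.141, 0.001, 0.163]
force: [-1.4, 0.8, 0.0]
width: 85.4
gripper_force: 0.9
```

Request:
{"api": "carry_out", "payload": {"deltas": [0, 0, 0, 0.002, 0, 0, -1, 0, 0, 0, 0.002, 0, 0, -1]}}

```text
clock: 9.78
eef_pos: [438.3, -106.9, 45.2]
tool_rot: [-3.141, 0.0, 0.163]
force: [-1.1, 0.5, -1.0]
width: 85.5
gripper_force: 0.6
```

Request:
{"api": "carry_out", "payload": {"deltas": [0, 0, 0, 0.002, 0, 0, -1, 0, 0, 0, 0.001, 0, 0, -1]}}

```text
clock: 10.02
eef_pos: [441.2, -106.6, 45.2]
tool_rot: [-3.142, 0.0, 0.163]
force: [-1.2, -0.5, -0.5]
width: 85.2
gripper_force: 0.8
```

```bash
python3 - <<'E'
from h import *
st()
overlay("top",[(iron(WELL),(0,255,0))],"pics/a.png");overlay("scene",[(iron(WELL),(0,255,0))],"pics/b.png")
cv2.imwrite("pics/o4.png",np.hstack([cv2.resize(cv2.imread("pics/%s.png"%k)[100:,80:],(400,367),interpolation=cv2.INTER_AREA) for k in "ab"]))
E
```

```text
10.03 iron [[-84.3  -0.4  45.2]] yaw-rel 0.002 [-3.142  0.     0.163] F [-1.3 -0.3 -0.5] w 85.2 q [-0.12  0.75  0.45  2.2  -0.92  0.38 -0.31]
```

View pics/o4.png

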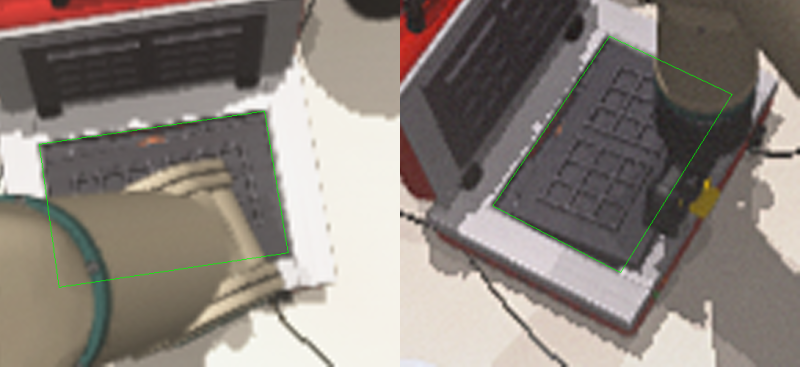

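Request:
{"api": "carry_out", "payload": {"deltas": [0, 0, 0, 0, 0, 0.0015, -1, 0, 0, 0, 0, 0, 0.0015, -1, 0, 0, 0, 0.001, 0, 0, -1]}}

```text
clock: 10.5
eef_pos: [441.7, -106.4, 42.2]
tool_rot: [-3.141, 0.001, 0.163]
force: [-2.3, -0.3, 0.4]
width: 85.4
gripper_force: 0.9
```

Request:
{"api": "carry_out", "payload": {"deltas": [0, 0, 0, 0.002, 0, 0, -1, 0, 0, 0, 0.001, 0, 0, -1]}}

```text
clock: 10.75
eef_pos: [445.2, -105.7, 42.2]
tool_rot: [-3.141, 0.0, 0.163]
force: [-2.0, 1.5, -0.1]
width: 85.4
gripper_force: 0.8
```

Request:
{"api": "carry_out", "payload": {"deltas": [0, 0, 0, 0.002, 0, 0, -1, 0, 0, 0, 0.001, 0, 0, -1]}}

```text
clock: 11.0
eef_pos: [448.2, -105.3, 42.2]
tool_rot: [-3.141, 0.0, 0.163]
force: [-3.2, 0.8, -0.6]
width: 85.0
gripper_force: 0.9
```

Request:
{"api": "carry_out", "payload": {"deltas": [0, 0, 0, 0.001, 0, 0, -1, 0, 0, 0, 0.001, 0, 0, -1]}}

```text
clock: 11.25
eef_pos: [450.1, -105.0, 42.3]
tool_rot: [-3.141, 0.0, 0.163]
force: [-2.5, 1.7, -1.0]
width: 85.1
gripper_force: 0.9
```

Request:
{"api": "carry_out", "payload": {"deltas": [0, 0, 0, 0.001, 0, 0, -1, 0, 0, 0, 0.001, 0, 0, -1]}}

```text
clock: 11.5
eef_pos: [451.7, -104.6, 42.2]
tool_rot: [-3.141, 0.001, 0.163]
force: [-2.6, 1.5, -0.3]
width: 85.8
gripper_force: 1.5
```

Request:
{"api": "carry_out", "payload": {"deltas": [0, 0, 0, 0.001, 0, 0, -1, 0, 0, 0, 0.001, 0, 0, -1]}}

```text
clock: 11.75
eef_pos: [453.8, -104.4, 42.2]
tool_rot: [-3.141, 0.0, 0.163]
force: [-3.0, 1.3, -1.2]
width: 85.5
gripper_force: 1.2
```

Request:
{"api": "carry_out", "payload": {"deltas": [0, 0, 0, 0.001, 0, 0, -1, 0, 0, 0, 0.001, 0, 0, -1]}}

```text
clock: 12.0
eef_pos: [456.3, -104.4, 42.3]
tool_rot: [3.141, -0.0, 0.163]
force: [-1.8, 1.5, -1.4]
width: 85.5
gripper_force: 0.3
```

Request:
{"api": "carry_out", "payload": {"deltas": [0, 0, 0, 0.001, 0, 0, -1, 0, 0, 0, 0, 0, 0, -1]}}

```text
clock: 12.25
eef_pos: [457.1, -104.6, 42.3]
tool_rot: [3.141, -0.0, 0.162]
force: [-1.8, -1.4, -0.4]
width: 85.5
gripper_force: 1.2
```

```bash
python3 - <<'E'
from h import *
st()
overlay("scene",[(iron([(60,97,52),(60,-97,52),(-60,-97,52),(-60,97,52)]),(0,255,0))],"pics/o5.png")
E
```

```text
12.25 iron [[-68.2  -0.9  42.3]] yaw-rel 0.001 [ 3.141 -0.     0.162] F [-2.  -1.1 -0.4] w 85.5 q [-0.14  0.77  0.47  2.17 -0.91  0.41 -0.34]
```

View pics/o5.png

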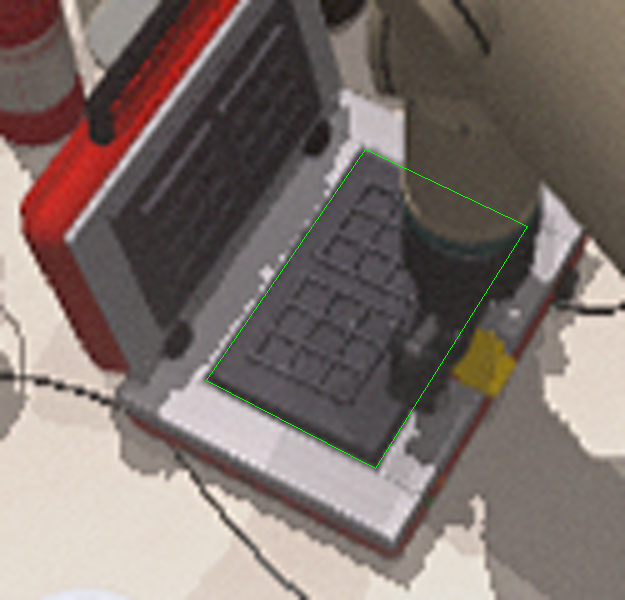

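Request:
{"api": "carry_out", "payload": {"deltas": [0, 0, 0, 0.001, 0, 0, -1, 0, 0, 0, 0, 0, 0, -1]}}

```text
clock: 12.55
eef_pos: [457.1, -104.5, 42.3]
tool_rot: [3.141, 0.001, 0.162]
force: [-4.1, -2.8, 0.3]
width: 85.2
gripper_force: 2.4
```

Request:
{"api": "carry_out", "payload": {"deltas": [0, 0, 0, 0.001, 0, 0, -1, 0, 0, 0, 0, 0, 0, -1]}}

```text
clock: 12.8
eef_pos: [457.2, -104.5, 42.2]
tool_rot: [3.141, 0.003, 0.162]
force: [-6.1, -2.1, 0.6]
width: 85.4
gripper_force: 3.4
```

Request:
{"api": "carry_out", "payload": {"deltas": [0, 0, 0, 0.001, 0, 0, -1, 0, 0, 0, 0, 0, 0, -1]}}

```text
clock: 13.05
eef_pos: [457.2, -104.5, 42.1]
tool_rot: [3.141, 0.004, 0.162]
force: [-8.8, -4.3, 1.4]
width: 85.5
gripper_force: 4.4
```

Request:
{"api": "carry_out", "payload": {"deltas": [0, 0, 0, -0.005, 0, 0, -1, 0, 0, 0, -0.01, 0, 0, -1, 0, 0, 0, 0, 0, -0.03, -1, 0, 0, 0, 0, 0, -0.03, 0, 0, 0, 0, 0.02, 0, 0, 1, 0, 0, 0, 0.013, 0, 0, 1, 0, 0, 0, 0, 0, 0, 1, 0, 0, 0, 0, 0, 0, 1]}}

```text
clock: 14.05
eef_pos: [476.7, -100.6, 101.9]
tool_rot: [-3.141, 0.001, 0.162]
force: [0.4, -0.1, 0.6]
width: -0.2
gripper_force: 0.0
```

```bash
python3 -c "
from h import *
st()"
```

```text
14.05 iron [[-48.3  -0.2 101.9]] yaw-rel 0.001 [-3.141e+00  1.000e-03  1.620e-01] F [ 0.3 -0.2  0.6] w -0.2 q [-0.27  0.7   0.64  2.09 -0.76  0.59 -0.49]
```

Request:
{"api": "carry_out", "payload": {"deltas": [0, 0, 0, -0.002, 0, 0.015, 1, 0, 0, 0, 0, 0, 0.012, 1, 0, 0, 0, 0, 0, 0.006, 1, 0, 0, 0, 0, 0, 0, 1]}}

```text
clock: 14.55
eef_pos: [475.2, -101.0, 68.6]
tool_rot: [-3.141, 0.001, 0.162]
force: [0.4, -0.0, 0.1]
width: 0.1
gripper_force: 0.0
```

Request:
{"api": "carry_out", "payload": {"deltas": [0, 0, 0, 0, 0, 0.002, 1, 0, 0, 0, 0, 0, 0.001, 1]}}

```text
clock: 14.8
eef_pos: [475.9, -100.9, 66.4]
tool_rot: [3.141, -0.0, 0.163]
force: [-0.5, 0.0, -0.2]
width: 0.1
gripper_force: 0.0
```

Request:
{"api": "carry_out", "payload": {"deltas": [0, 0, 0, 0, 0, 0.002, 1, 0, 0, 0, 0, 0, 0.001, 1]}}

```text
clock: 15.05
eef_pos: [475.7, -100.8, 63.3]
tool_rot: [-3.142, -0.0, 0.163]
force: [0.3, 0.4, 0.2]
width: 0.1
gripper_force: 0.0
```

Request:
{"api": "carry_out", "payload": {"deltas": [0, 0, 0, 0, 0, 0.002, 1, 0, 0, 0, 0, 0, 0.001, 1]}}

```text
clock: 15.3
eef_pos: [475.8, -101.0, 60.5]
tool_rot: [-3.142, -0.0, 0.163]
force: [-0.4, 0.5, 5.9]
width: 0.4
gripper_force: 2.8
```

Request:
{"api": "carry_out", "payload": {"deltas": [0, 0, 0, 0, 0, 0.001, 1, 0, 0, 0, 0, 0, 0.001, 1]}}

```text
clock: 15.55
eef_pos: [475.7, -101.1, 58.8]
tool_rot: [-3.141, -0.0, 0.163]
force: [-2.5, 1.1, 9.5]
width: 0.3
gripper_force: 4.9
```

Request:
{"api": "carry_out", "payload": {"deltas": [0, 0, 0, 0, 0, 0.001, 1, 0, 0, 0, 0, 0, 0.001, 1]}}

```text
clock: 15.8
eef_pos: [475.8, -101.0, 56.5]
tool_rot: [3.142, -0.0, 0.163]
force: [0.4, 0.3, -0.1]
width: -0.4
gripper_force: 0.0
```

Request:
{"api": "carry_out", "payload": {"deltas": [0, 0, 0, 0, 0, 0.001, 1, 0, 0, 0, 0, 0, 0.001, 1, 0, 0, 0, 0, 0, 0.001, 1]}}

```text
clock: 16.18
eef_pos: [475.6, -100.9, 53.1]
tool_rot: [-3.142, 0.0, 0.163]
force: [-0.1, 0.2, 0.8]
width: -0.3
gripper_force: 0.0
```

Request:
{"api": "carry_out", "payload": {"deltas": [0, 0, 0, 0, 0, 0.001, 1, 0, 0, 0, 0, 0, 0.001, 1]}}

```text
clock: 16.42
eef_pos: [475.7, -100.9, 52.0]
tool_rot: [-3.141, -0.001, 0.163]
force: [-3.5, 1.4, 20.4]
width: 0.2
gripper_force: 9.9
```

Request:
{"api": "carry_out", "payload": {"deltas": [0, 0, 0, 0, 0, -0.005, 1, 0, 0, 0, 0, 0, -0.03, 1, 0, 0, 0, 0, 0, -0.04, 1, 0, 0, 0, -0.02, -0.04, -0.04, 1, 0, 0, 0, -0.03, -0.05, 0, 1, 0, 0, 0, -0.03, -0.05, 0, 1, 0, 0, 0, 0, -0.05, 0, 1, 0, 0, 0, 0, -0.04, 0, 1, 0, 0, 0, 0, 0, 0, 1, 0, 0, 0, 0, 0, 0, 1]}}

```text
clock: 17.68
eef_pos: [359.7, 112.5, 166.4]
tool_rot: [3.141, -0.0, 0.163]
force: [1.6, -1.5, 0.2]
width: -0.2
gripper_force: 0.0
```

```bash
python3 - <<'E'
from h import *
st()
overlay("top",[(plate([-1.5,0,0,40,0,0],PL),(0,255,0))],"pics/a.png");overlay("scene",[],"pics/b.png")
a=[cv2.imread("pics/%s.png"%k) for k in "ab"]
cv2.imwrite("pics/o6.png",np.hstack([cv2.resize(i[100:,80:],(400,367),interpolation=cv2.INTER_AREA) for i in a]))
E
```

```text
17.68 iron [[-129.6  229.   166.4]] yaw-rel 0.002 [ 3.141 -0.     0.163] F [ 1.3 -1.7  0.2] w -0.2 q [-0.97  0.5   0.85  2.32 -0.69  0.59 -0.99]
```

View pics/o6.png

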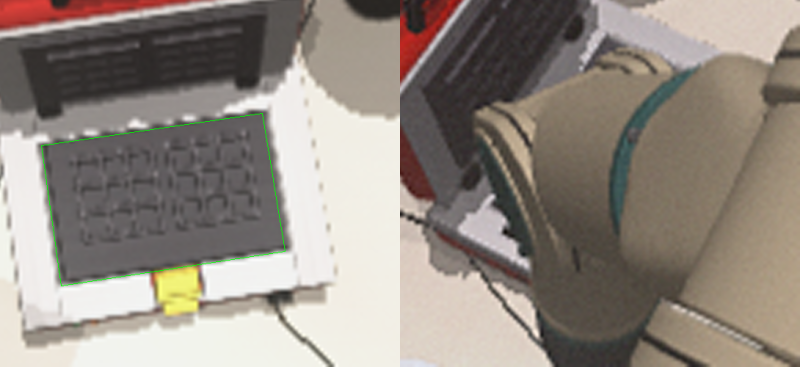

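The top view shows the plate square and filling the well, corners at about (42,145), (264,113), (286,250) and (61,285). The yellow catch at about (178,285) lies over the tongue, so I'm handing the job in.

```bash
python3 -c "
from cell import ctrl
print(ctrl.finish_job())"
```

```text
the job is handed in; nothing more can be done
None
```

The waffle plate is square in its well and slid back against the rear stop. Its front edge snapped under the yellow catch after about a 10 N press, and the front margin now bottoms out at rim height (52 mm). The arm is clear, and I handed the job in at about 18 s; no score came back.

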